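# Set the centrifuge speed by the clicks and start it

## Task

The small bench centrifuge is loaded and ready for its run. With the fingertips alone, gripping nothing, push its lid down fully shut and turn the speed selector round to the sixth of its seven marks (counted clockwise from the shortest mark, on the left), so that it rests in that click. Only then press the start button right down and let it come up again; leave the things standing beside the machine where they are.

Things in the scene. Friction and masses are not known exactly. Their poses are not given: they have to be found in the camera images.
- centrifuge: Bench centrifuge, white housing 250 (x) x 210 (y) x 118 mm high, fixed on the worktop. Origin: centre of its underside; x points to its back, y to its left as seen from its front, z up. Its front faces the robot. The front half of its top is the control panel, sloping 10 degrees down to the front; the lid covers the back half.
- dial_centre (a point): Fixed point on the panel surface on the selector's axis (left half of panel). z: turning axis, out of the panel; x: up the panel to the machine's back; y: to its left. Seven marks lie 37 to 51 mm from it, 30 degrees apart: mark 1 (shortest) at +y (9 o'clock), 4 at +x (12 o'clock), 7 (longest) at -y (3 o'clock).
- selector (a joint): Selector angle, rad: 0 at mark 1, growing clockwise seen from above, 0.5236 per click; mark 6 is 2.618. End stops just beyond marks 1 and 7. Starts in the click of one of marks 1 to 4. Each click takes a push of 2 to 4 N at the wing (at most 0.1 N m); past half-way it snaps on by itself into the next click and stays.
- wing_tip (a point): End of the selector's one straight wing (its pointer, a light line on top), moving with it: 36 mm from the axis, half-way up. Wing 11 mm wide, flanks 6.5 to 22.5 mm above the panel, with hub of 12.5 mm radius, 23 mm high, both dark; under them a round skirt of 19 mm radius, 6 mm high.
- lid (a joint): Opening angle of the lid, rad: 0 is fully shut; 0.5 to 0.85 at the start. The lid is a grey plate 124 mm deep, 196 mm wide, 17 mm thick, hinged along the machine's back edge. Hinge friction holds it at any angle (1 to 2.5 N at its front edge closes it); it has no latch.
- lid_hinge (a point): Point on the lid's hinge axis at mid-width, fixed to the machine 122 mm behind its centre, 123.5 mm above the worktop. Axes as the machine's; the hinge axis is y.
- lid_edge (a point): Point on the outer (upper) side of the lid near its front edge, at mid-width, moving with it: 105 mm from the hinge axis, 12 mm outside the plane through it. z: outward normal of the lid; -x: from hinge to front edge. The raised top is flat from 10 to 115 mm from the hinge; a dark finger lip sticks out to 135 mm.
- start (a joint): Travel of the start button in m: 0 is up, 0.005 is fully down (4 N; 1.2 N starts it). It springs back.
- start_top (a point): Centre of the top of the start button, a round dark push button of 11 mm radius on the right half of the panel; it stands 9 mm proud of a flat metal bezel of 15 mm radius. z points out of the panel; the button goes in along -z.
- vial_a_mid (a point): Bystander: small glass vial 25 mm wide, 52 mm high, standing left of the machine; point half-way up.
- vial_b_mid (a point): Bystander: small glass vial 22 mm wide, 46 mm high, standing left of the machine; point half-way up.
- saline_mid (a point): Bystander: clear bottle 67 mm wide, 148 mm high, standing right of the machine; point half-way up.
- pad_box_mid (a point): Bystander: pale carton 50 x 60 x 47 mm, right of the machine; point half-way up.

How it is judged:
By the outcome, as a careful person would: the job done as asked, in the order asked, and still so for the second after the job is handed in, with the robot touching nothing.
It also fails if it takes over 54 s, if anything falls off the work surface, if the arm or the gripper's body presses on something with over 40 N, if the wrist force passes 120 N, or if a joint passes its speed limit or range.

## Robot

A 6-joint arm with a two-finger parallel gripper is mounted at the origin on a cart in front of the work surface, level with it; the furniture and walls round the work are solid. World frame = base frame: x ahead of the robot, y to its left, z up, the work surface at z = 0. Lengths are in m, angles in rad, forces in N, time in s.
With the tool pointing down it reaches from about 0.3 to 0.95 m from the base axis. Payload 3.1 kg.
Tool frame: the origin (TCP) lies between the finger pads; the fingertips stand 19 mm ahead of it and the grasp point (between the pads) is the TCP (r.tcp_to_tips is the distance from the TCP to the fingertips, in m); z points along the fingers, x is the direction in which the jaws open and shut, and the axes are right-handed (so a half turn about z gives the same grasp; the last joint's range is limited). The gripper opens to 85 mm and grips with 20 to 120 N. Pads are 22 mm wide; open, the fingers measure 114 mm over their backs; the gripper's body (76 mm by 85 mm) begins 54 mm behind the grasp point. The pads swing forward as they close: fully open they stand 13 mm farther back than shut.
Start: joints at [-1.312, 0.308, 1.634, -0, 1.2, -0.07], TCP at [0.202, -0.592, 0.25] pointing down, gripper open.
Joint ranges: [-3.06, 3.06], [-0.79, 1.96], [0.05, 2.63], [-1.19, 4.34], [0.05, 2.64], [-2.94, 2.94]. Speed limits (rad/s): [2.79, 2.79, 3.14, 3.14, 3.14, 3.14].

## Interface

Orientations are given as a unit quaternion [x, y, z, w].
In Python, from cell import status, viewer, job_done, r gives the robot as it stands.
- The arm moves only by the shell command python3 -m crank 'ROWS'. ROWS is JSON, a list of rows, each a list of 7 numbers: the shift along the tool's x, y, z in cm, then the turn, a rotation vector about the tool's x, y, z in rad, then the closure, from -1 (fully open) to 1 (shut), so that 0 is half open. In form: [[x, y, z, rx, ry, rz, hand], ...]. A call has 1 to 12 rows; each row shifts and turns the commanded pose from where the row before left it, along the tool's axes as they then stand; what a row does not reach is not made up. A row lasts 1/12 s, in which the tool goes at most 41.7 mm and 7.16 degrees, less where a joint would pass 70% of its speed; a pose out of reach is approached as far as the arm can. A call is refused whole if a number of a shift passes 4.17 or a number of a turn 0.125, either way. A call with a gripper value outside its range is refused whole. The fingers move at their own pace and stop on an object; the grip force is fixed at half the most. Time passes only in rows, so rows that do not move let the fingers close. It gives the time, the measured TCP pose, the force and the opening at its end, in the units of the state.
- status.state(): the state, without advancing time (a new reading comes with each control period).
- viewer.grab_frame(name): name is "scene" or "top"; returns the picture (384x512x3 uint8, blue, green, red); there is no depth.
- viewer.camera_params(name): a dict with "camera_matrix" (3x3 intrinsics, pixels), "world_from_camera" (4x4, takes a point from camera to world coordinates). Camera axes: x right, y up, looking along -z (the intrinsics and any distortion apply to the point x, -y, -z); pixel columns grow to the right and rows downward; lengths in m; the calibration is good to about 2 mm. A picture is of the moment at which its call begins. camera_params takes no time and is no camera call.
- job_done(): hands the job in, once; it reports no verdict.
The state is a dict: "t": time; "joint_pos": joint angles; "joint_vel": joint speeds; "joint_torque": joint torques, N m; "ee_pos": TCP position; "tcp_rot": TCP orientation; "contact_force": force on the tool from outside, world axes, zero at the start; "torque": the same for the moment, N m; "grip_width": opening from 0.0 (shut) to 1.0 (fully open).
Only numpy, scipy, OpenCV 4.12 (cv2) and the standard library are available. Lean on these libraries where they do the work, as an engineer would, in place of code of your own. Each camera call takes 0.05 s, during which the arm holds its last target. There are 200 camera calls.

## Working session

There is one attempt and no reset: what is moved stays moved. The work goes in short steps, Python scripts to look and compute and a shell command to move; the robot and the scene stay as the last step left them, time stands still between calls to the robot, and variables do not carry over. Pictures are saved under pics/ and viewed, about 8 in all and at most 12, crops included, and the job is handed in when it is done.

```bash
mkdir -p pics; ls; python3 - <<'E'
from cell import status, viewer, r
import cv2,json
for n in("scene","top"):
    cv2.imwrite(f"pics/{n}0.png",viewer.grab_frame(n)); p=viewer.camera_params(n); print(n,p)
print(status.state()); print(r.tcp_to_tips)
E
```

```text
pics
scene {'camera_matrix': array([[451.18819353,   0.        , 249.43692296],
       [  0.        , 451.18819353, 201.07207043],
       [  0.        ,   0.        ,   1.        ]]), 'world_from_camera': array([[-0.53504068,  0.55433605, -0.63752884,  0.00977435],
       [-0.84467237, -0.36540969,  0.3911577 ,  0.40414914],
       [-0.0161264 ,  0.74778828,  0.66374139,  0.69478573],
       [ 0.        ,  0.        ,  0.        ,  1.        ]])}
top {'camera_matrix': array([[460.39953771,   0.        , 257.89579527],
       [  0.        , 460.39953771, 187.68113744],
       [  0.        ,   0.        ,   1.        ]]), 'world_from_camera': array([[ 0.02630565,  0.99686923, -0.07456372,  0.48582001],
       [-0.99951289,  0.02748166,  0.01478982,  0.08825967],
       [ 0.01679265,  0.07413834,  0.99710657,  1.06957113],
       [ 0.        ,  0.        ,  0.        ,  1.        ]])}
{'t': 0.1, 'joint_pos': array([-1.31171671e+00,  3.08942003e-01,  1.63504809e+00, -2.92378645e-05,
        1.19971474e+00, -6.96988082e-02]), 'joint_vel': array([ 0.00189413, -0.00303528, -0.00578929, -0.00020516, -0.00074486,
        0.00074732]), 'joint_torque': array([-6.42942123e-04, -4.16406906e+01, -2.77644843e+01, -1.15880589e-04,
        4.00556179e-03, -1.23428188e-05]), 'ee_pos': array([ 0.20159034, -0.59085072,  0.24915221]), 'tcp_rot': array([ 8.13294445e-01, -5.81851382e-01, -8.22705266e-04, -6.62319993e-04]), 'contact_force': array([-0.16224137, -0.32405614,  0.08025605]), 'torque': array([-0.02687037, -0.01010464,  0.02515785]), 'grip_width': 1.004140951556576}
0.019
```

View pics/scene0.png

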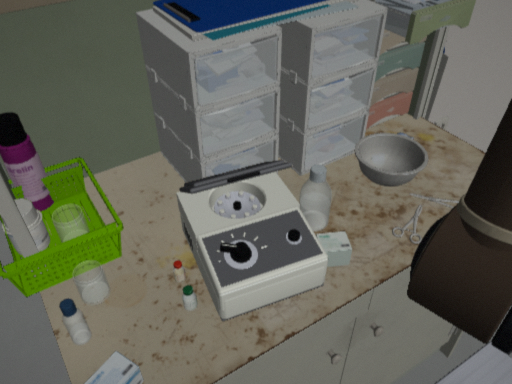

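View pics/top0.png

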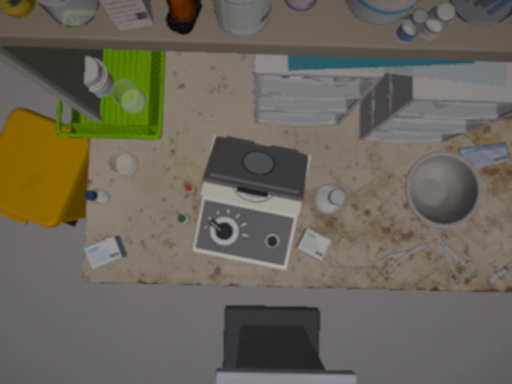

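The scene view shows the machine at about (250,245), with the lid open, the dial at (238,252) with its wing pointing left, and the button at (294,236). In the top view the dial is at about (224,231) and the button at (272,241). I'll enlarge both.

```bash
python3 - <<'E'
import cv2
a=cv2.imread("pics/scene0.png")[155:315,160:360]; b=cv2.imread("pics/top0.png")[130:275,180:340]
cv2.imwrite("pics/s1.png",cv2.resize(a,None,fx=4,fy=3.75,interpolation=cv2.INTER_CUBIC)[:600] if 0 else cv2.resize(a,(750,600),interpolation=cv2.INTER_CUBIC))
cv2.imwrite("pics/t1.png",cv2.resize(b,(640,580),interpolation=cv2.INTER_CUBIC))
E
```

```text
(no output)
```

View pics/s1.png

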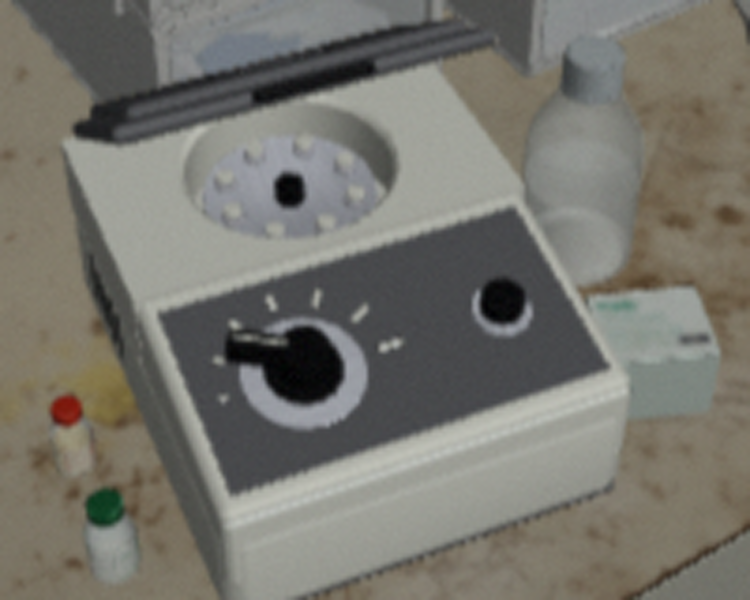

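View pics/t1.png

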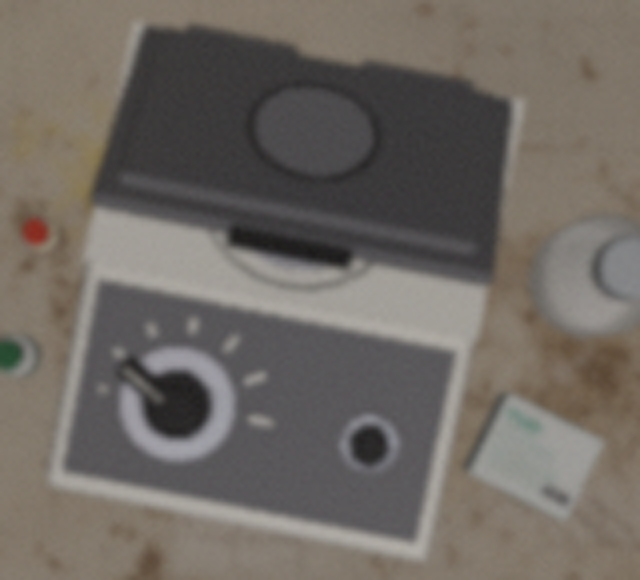

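Scene crop: the wing points to about mark 2. The housing corners, marks and button can all be read in both crops. I'll fit the machine pose from these.

```bash
cat > geo.py <<'E'
import numpy as np
from cell import viewer
from scipy.spatial.transform import Rotation as R
from scipy.optimize import least_squares
def cam(n):
    p=viewer.camera_params(n); return p["camera_matrix"],p["world_from_camera"]
C={n:cam(n) for n in("scene","top")}
def proj(n,P):
    K,T=C[n]; q=(np.atleast_2d(P)-T[:3,3])@T[:3,:3]; q=q*[1,-1,-1]; q=q@K.T; return q[:,:2]/q[:,2:]
def ray(n,uv):
    K,T=C[n]; d=np.linalg.inv(K)@[*uv,1]; return T[:3,3],T[:3,:3]@(d*[1,-1,-1])
def pix(n,uv): # crop pixel -> image pixel
    uv=np.asarray(uv,float)
    return (uv+.5)/3.75-.5+[160,155] if n=="scene" else (uv+.5)/4-.5+[180,130]
E
cat > fit.py <<'E'
from geo import *
h=.118; f=h-.125*np.tan(np.radians(10))
obs=[("top",(52,487),(-.125,.105,f)),("top",(424,556),(-.125,-.105,f)),("top",(90,265),(0,.105,h)),("top",(478,340),(0,-.105,h)),
("top",(137,22),(.125,.105,h)),("top",(522,98),(.125,-.105,h)),
("scene",(230,515),(-.125,.105,f)),("scene",(626,380),(-.125,-.105,f)),("scene",(143,310),(0,.105,h)),("scene",(518,200),(0,-.105,h)),("scene",(64,143),(.125,.105,h))]
def W(p,m): return R.from_euler('z',p[2]).apply(m)+[p[0],p[1],0]
def res(p): return np.concatenate([(proj(n,W(p,m))[0]-pix(n,uv)) for n,uv,m in obs])
s=least_squares(res,[.45,.1,0],loss="soft_l1"); p=s.x; print("pose",p.round(4)); print(res(p).reshape(-1,2).round(1).tolist())
Rz=R.from_euler('z',p[2]).as_matrix(); t=np.array([p[0],p[1],0])
Rp=Rz@R.from_euler('y',-10,degrees=True).as_matrix() # x up the panel
print("panel x",Rp[:,0].round(3),"z",Rp[:,2].round(3))
def onpanel(n,uv,hh): # panel coords (u up, v left) of pixel at height hh
    o,d=ray(n,pix(n,uv)); o0=W(p,[0,0,h]); N=Rp[:,2]; k=((o0-o)@N+hh)/(d@N); return (o+k*d-o0)@Rp
for nm,hh,tp,sc in [("skirt",.006,(177,403),(303,373)),("hub",.023,(175,405),(303,362)),("btn",.009,(370,445),(502,300)),("bezel",0.001,(370,445),(502,310)),("wing",.0225,(126,362),(232,335))]:
    print(nm,(onpanel("top",tp,hh)*1e3).round(1),(onpanel("scene",sc,hh)*1e3).round(1))
mk={"top":[(103,388),(118,352),(152,328),(194,325),(232,343),(257,378),(261,420)],"scene":[(223,399),(219,360),(236,325),(271,303),(318,298),(361,312),(391,345)]}
u=.0;r_=np.array([.0375,.039,.041,.042,.043,.044,.044])
a=np.radians(90-30*np.arange(7))
for n in mk:
    M=np.array([onpanel(n,q,0)[:2] for q in mk[n]])
    g=least_squares(lambda c:np.linalg.norm(M-c[:2],axis=1)*0+np.cross(M-c[:2],np.c_[np.cos(a),np.sin(a)]),[-.07,.05]); print(n,"dial from marks",(g.x*1e3).round(1),(np.linalg.norm(M-g.x,axis=1)*1e3).round(1))
# lid angle: lip edge corners on outer side
b=0
def lid(n,uv,pt):
    return
for th in np.arange(.4,.95,.1):
    c,sn=np.cos(th),np.sin(th)
    P=[]
    for y in(.098,0,-.098):
        x=-(.124 if y else .135); z=0.006
        P.append(W(p,[.122+x*c+z*sn*1, y, .1235-x*sn+z*c]))
    print(th.round(2),[((proj("top",q)[0]-[180,130]+.5)*4).round().tolist()+((proj("scene",q)[0]-[160,155]+.5)*3.75).round().tolist() for q in P])
E
python3 fit.py
```

```text
pose [ 0.5237  0.0889 -0.1686]
[[-3.1, 1.4], [2.3, 3.6], [-1.6, -2.2], [1.0, -1.2], [-1.2, -0.1], [1.2, 0.5], [-0.9, 2.6], [6.2, -0.3], [-2.3, -3.0], [2.6, -5.2], [-0.4, -0.1]]
panel x [ 0.971 -0.165  0.174] z [-0.171  0.029  0.985]
skirt [-64.8  42.9   6. ] [-70.3  47.    6. ]
hub [-62.5  42.8  23. ] [-74.7  49.4  23. ]
btn [-66.1 -59.    9. ] [-67.5 -55.9   9. ]
bezel [-67.8 -59.5   1. ] [-68.1 -56.8   1. ]
wing [-45.8  71.3  22.5] [-49.6  74.   22.5]
top dial from marks [-66.2  42.3] [40.2 41.5 42.  42.2 42.4 43.  43.6]
scene dial from marks [-66.8  44.5] [40.2 40.2 41.3 41.9 42.6 43.7 43.7]
0.4 [[89.0, 232.0, 130.0, 190.0], [283.0, 291.0, 336.0, 140.0], [486.0, 310.0, 513.0, 82.0]]
0.5 [[89.0, 218.0, 124.0, 164.0], [286.0, 277.0, 331.0, 112.0], [490.0, 297.0, 509.0, 57.0]]
0.6 [[90.0, 202.0, 117.0, 138.0], [289.0, 260.0, 324.0, 84.0], [496.0, 282.0, 503.0, 33.0]]
0.7 [[91.0, 183.0, 110.0, 111.0], [293.0, 240.0, 316.0, 56.0], [501.0, 264.0, 497.0, 8.0]]
0.8 [[93.0, 163.0, 102.0, 85.0], [297.0, 218.0, 308.0, 28.0], [507.0, 244.0, 489.0, -16.0]]
0.9 [[96.0, 140.0, 94.0, 60.0], [302.0, 194.0, 299.0, 1.0], [513.0, 223.0, 481.0, -40.0]]fit.py:21: DeprecationWarning: Arrays of 2-dimensional vectors are deprecated. Use arrays of 3-dimensional vectors instead. (deprecated in NumPy 2.0)
  g=least_squares(lambda c:np.linalg.norm(M-c[:2],axis=1)*0+np.cross(M-c[:2],np.c_[np.cos(a),np.sin(a)]),[-.07,.05]); print(n,"dial from marks",(g.x*1e3).round(1),(np.linalg.norm(M-g.x,axis=1)*1e3).round(1))
```

```bash
cat > tri.py <<'E'
from geo import *
def tri(a,b,raw=False):
    A=[];B=[]
    for n,uv in(("top",a),("scene",b)):
        o,d=ray(n,uv if raw else pix(n,uv)); d/=np.linalg.norm(d); M=np.eye(3)-np.outer(d,d); A.append(M);B.append(M@o)
    X=np.linalg.solve(sum(A),sum(B)); e=[np.linalg.norm(M@X-v) for M,v in zip(A,B)]; return X,e[0]
if __name__=="__main__":
    mk={"top":[(103,388),(118,352),(152,328),(194,325),(232,343),(257,378),(261,420)],"scene":[(223,399),(219,360),(236,325),(271,303),(318,298),(361,312),(391,345)]}
    M=[]
    for i in range(7):
        X,e=tri(mk["top"][i],mk["scene"][i]); M.append(X); print("mark",i+1,(X*1e3).round(1),round(e*1e3,1))
    M=np.array(M)
    for nm,a,b in [("skirt",(177,403),(303,373)),("hub",(175,405),(303,362)),("wing tip top",(126,362),(232,335)),("btn",(370,445),(502,300)),("bezel",(370,446),(502,310)),
      ("FL",(52,487),(230,515)),("FR",(424,556),(626,380)),("crL",(90,265),(143,310)),("crR",(478,340),(518,200)),("BL",(137,22),(64,143)),
      ("panFL",(64,472),(233,493)),("panFR",(417,543),(608,368)),("panBL",(100,283),(160,312)),("panBR",(457,352),(517,206)),
      ("lipL",(230,234),(253,97)),("lipR",(352,258),(375,70))]:
        X,e=tri(a,b); print(nm,(X*1e3).round(1),round(e*1e3,1))
    # fit dial with 10deg tilt: unknown centre(3), yaw
    a=np.radians(90-30*np.arange(7)); rad=np.array([40.2,41,41.7,42,42.5,43.3,43.7])/1e3
    def model(q): return (R.from_euler('z',q[3])*R.from_euler('y',-10,degrees=True)).apply(np.c_[rad*np.cos(a),rad*np.sin(a),0*a])+q[:3]
    s=least_squares(lambda q:np.concatenate([(proj(n,model(q))-pix(n,mk[n])).ravel() for n in mk]),[.46,.14,.11,-.17])
    print("dial",s.x.round(4),"rms px",np.sqrt(np.mean(s.fun**2)).round(2))
E
python3 tri.py
```

```text
mark 1 [474.  182.  104.4] 0.8
mark 2 [492.6 174.  108.8] 0.3
mark 3 [505.7 156.9 110.9] 0.6
mark 4 [508.1 135.6 111.7] 1.1
mark 5 [499.  115.2 111.4] 0.7
mark 6 [481.4 101.9 109.5] 0.9
mark 7 [459.6  99.2 104.6] 0.8
skirt [467.2 143.2 104.7] 0.8
hub [466.3 143.6 113.4] 0.7
wing tip top [487.6 168.4 126.9] 0.6
btn [448.6  42.6 112.5] 1.1
bezel [447.9  42.5 106.1] 1.3
FL [421.7 208.2  95. ] 1.3
FR [390.5  11.8  91.3] 1.2
crL [537.4 189.9 112.3] 0.5
crR [505.2 -11.6 106.7] 2.5
BL [665.1 169.7 116.4] 0.8
panFL [429.8 201.9  97.2] 1.3
panFR [397.9  16.4  95.6] 1.7
panBL [528.3 184.6 115.8] 1.1
panBR [497.3  -1.9 113.4] 0.4
lipL [549.6 115.9 201.5] 1.5
lipR [539.3  56.6 198.6] 0.1
dial [ 0.467   0.1425  0.1049 -0.1697] rms px 0.31
```

```bash
cat > go.py <<'E'
# usage: go.py x y z heading(deg) tilt(deg, 0=down, 10=panel normal)  -> deltas in tool axes
import sys
from geo import *
from cell import status
YAW=-.1697; DIAL=np.array([.467,.1425,.105]); Rp=(R.from_euler('z',YAW)*R.from_euler('y',-10,degrees=True))
def orient(head,tilt):
    x=np.array([np.cos(head),np.sin(head),0]); z=-R.from_euler('z',YAW).apply([-np.sin(tilt),0,np.cos(tilt)])
    x-=z*(x@z); x/=np.linalg.norm(x); return R.from_matrix(np.c_[x,np.cross(z,x),z])
def delta(pos,Rt=None):
    s=status.state(); Rc=R.from_quat(s["tcp_rot"])
    print("t",s["t"],"tcp",s["ee_pos"].round(4),"tool axes x",Rc.as_matrix()[:,0].round(3),"z",Rc.as_matrix()[:,2].round(3),"F",s["contact_force"].round(2))
    print("shift cm",(Rc.inv().apply(np.array(pos)-s["ee_pos"])*100).round(2), "turn",None if Rt is None else (Rc.inv()*Rt).as_rotvec().round(3))
if __name__=="__main__":
    a=list(map(float,sys.argv[1:])); delta(a[:3],orient(*np.radians(a[3:5])))
E
python3 -m crank '[[0,0,-3,0,0,0,1],[0,0,-3,0,0,0,1]]'; python3 go.py .57 .081 .30 -9.7 0
python3 - <<'E'
from tri import *
# drawer cabinet: rough, front-bottom-left on table via scene; top-front-left
for uv in [(192,178),(225,178)]:
    o,d=ray("scene",uv); print((o-d*o[2]/d[2]).round(3))
print(tri((258,72),(145,15),raw=True))
E
```

```text
t: 0.27
ee_pos: [0.2012, -0.5893, 0.3071]
tcp_rot: [0.813, -0.582, -0.003, -0.003]
contact_force: [0.7, -0.4, 0.2]
grip_width: 0.747
t 0.2667 tcp [ 0.2012 -0.5893  0.3071] tool axes x [ 0.323 -0.946 -0.008] z [-0.002  0.008 -1.   ] F [ 0.67 -0.4   0.19]
shift cm [-51.53 -56.55   1.16] turn [-0.005  0.007 -1.073]
[0.828 0.067 0.   ]
[ 0.783 -0.001  0.   ]
(array([0.71156577, 0.11836893, 0.43625223]), np.float64(0.03827992803313316))
```

```bash
python3 -m crank '[[-2.58,-2.83,0,0,0,0,1],[-2.58,-2.83,0,0,0,0,1],[-2.58,-2.83,0,0,0,0,1],[-2.58,-2.83,0,0,0,0,1],[-2.58,-2.83,0,0,0,0,1],[-2.58,-2.83,0,0,0,0,1],[-2.58,-2.83,0,0,0,0,1],[-2.58,-2.83,0,0,0,0,1],[-2.58,-2.83,0,0,0,0,1],[-2.58,-2.83,0,0,0,0,1]]' >/dev/null
python3 -m crank '[[-2.58,-2.83,0,0,0,0,1],[-2.58,-2.83,0,0,0,0,1],[-2.58,-2.83,0,0,0,0,1],[-2.58,-2.83,0,0,0,0,1],[-2.58,-2.83,0,0,0,0,1],[-2.58,-2.83,0,0,0,0,1],[-2.58,-2.83,0,0,0,0,1],[-2.58,-2.83,0,0,0,0,1],[-2.58,-2.83,0,0,0,0,1]]' >/dev/null
python3 -m crank '[[0,0,0,0,0,-0.119,1],[0,0,0,0,0,-0.119,1],[0,0,0,0,0,-0.119,1],[0,0,0,0,0,-0.119,1],[0,0,0,0,0,-0.119,1],[0,0,0,0,0,-0.119,1],[0,0,0,0,0,-0.119,1],[0,0,0,0,0,-0.119,1],[0,0,0,0,0,-0.119,1]]'
python3 go.py .57 .081 .25 -9.7 0
```

```text
t: 2.6
ee_pos: [0.552, 0.0461, 0.3096]
tcp_rot: [0.997, -0.082, -0.001, 0.0]
contact_force: [-0.5, 0.7, 1.2]
grip_width: 0.001
t 2.6 tcp [0.552  0.0461 0.3096] tool axes x [ 0.986 -0.164 -0.001] z [-0.001  0.    -1.   ] F [-0.45  0.68  1.2 ]
shift cm [ 1.21 -3.74  5.96] turn [0.    0.001 0.004]
```

```bash
python3 -m crank '[[0.6,-1.87,0,0,0,0,1],[0.6,-1.87,0,0,0,0,1],[0,0,2.5,0,0,0,1],[0,0,2.5,0,0,0,1],[0,0,0,0,0,0,1]]'; python3 go.py .57 .081 .20 -9.7 0
python3 - <<'E'
import cv2
from cell import viewer
cv2.imwrite("pics/s2.png",cv2.resize(viewer.grab_frame("scene")[60:300,140:380],(600,600),interpolation=cv2.INTER_CUBIC))
E
```

```text
t: 3.02
ee_pos: [0.5667, 0.0809, 0.2543]
tcp_rot: [0.996, -0.085, -0.006, 0.001]
contact_force: [-0.8, 0.8, -1.9]
grip_width: 0.001
t 3.0167 tcp [0.5667 0.0809 0.2543] tool axes x [ 0.985 -0.17  -0.011] z [-0.011 -0.001 -1.   ] F [-0.81  0.81 -1.87]
shift cm [ 0.39 -0.08  5.43] turn [ 0.003  0.011 -0.001]
```

View pics/s2.png

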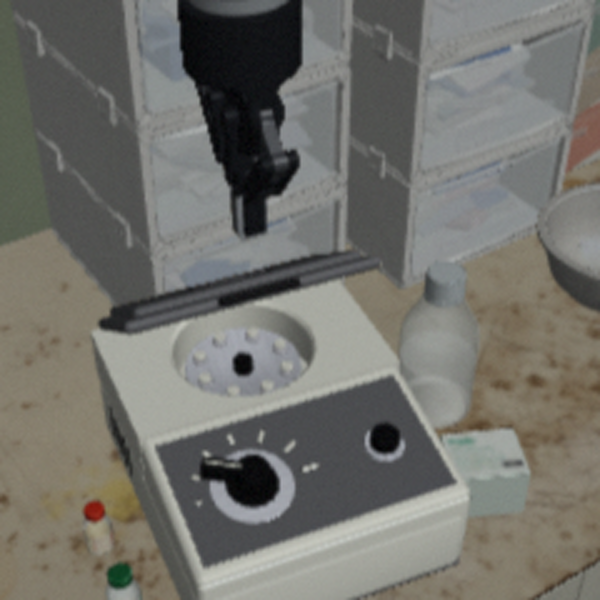

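The closed fingertips at (250,230) are above the open lid, with clear space round them. Now I'll push down.

```bash
python3 -m crank '[[0,0,0.8,0,0,0,1],[0,0,0.8,0,0,0,1],[0,0,0.8,0,0,0,1],[0,0,0.8,0,0,0,1],[0,0,0.8,0,0,0,1],[0,0,0.8,0,0,0,1],[0,0,0.8,0,0,0,1]]';python3 -m crank '[[0,0,0.6,0,0,0,1],[0,0,0.6,0,0,0,1],[0,0,0.6,0,0,0,1],[0,0,0.6,0,0,0,1],[0,0,0.6,0,0,0,1]]'; python3 -m crank '[[0,0,0.3,0,0,0,1],[0,0,0.3,0,0,0,1]]'; python3 go.py .57 .081 .1545 -9.7 0
```

```text
t: 3.65
ee_pos: [0.5708, 0.0808, 0.2039]
tcp_rot: [0.996, -0.085, 0.0, -0.0]
contact_force: [0.6, -0.1, 1.1]
grip_width: 0.003
t: 4.07
ee_pos: [0.5705, 0.0809, 0.1738]
tcp_rot: [0.996, -0.085, -0.0, -0.0]
contact_force: [-0.5, 0.3, 1.8]
grip_width: 0.002
t: 4.23
ee_pos: [0.5703, 0.0809, 0.1676]
tcp_rot: [0.996, -0.085, -0.0, 0.0]
contact_force: [-0.9, -0.0, 1.0]
grip_width: -0.003
t 4.2333 tcp [0.5703 0.0809 0.1676] tool axes x [ 0.985 -0.17  -0.001] z [-0.001 -0.    -1.   ] F [-0.87 -0.04  1.04]
shift cm [-0.03 -0.01  1.31] turn [ 0.     0.001 -0.002]
```

```bash
python3 -m crank '[[0,0,0.35,0,0,0,1],[0,0,0.35,0,0,0,1],[0,0,0.3,0,0,0,1],[0,0,0.1,0,0,0,1],[0,0,0,0,0,0,1]]'; python3 -m crank '[[0,0,0.15,0,0,0,1],[0,0,0.1,0,0,0,1],[0,0,0,0,0,0,1]]'
```

```text
t: 4.65
ee_pos: [0.5705, 0.0808, 0.1569]
tcp_rot: [0.996, -0.085, -0.0, 0.0]
contact_force: [1.2, 0.7, -0.1]
grip_width: -0.003
t: 4.9
ee_pos: [0.5707, 0.0808, 0.1547]
tcp_rot: [0.996, -0.085, 0.0, 0.0]
contact_force: [0.2, -0.1, -0.1]
grip_width: 0.005
```

```bash
python3 -m crank '[[0,0,0.15,0,0,0,1],[0,0,0.1,0,0,0,1],[0,0,0,0,0,0,1]]'; python3 -m crank '[[0,0,0.1,0,0,0,1],[0,0,0.1,0,0,0,1],[0,0,0,0,0,0,1]]'
python3 - <<'E'
import cv2,numpy as np
from cell import viewer
f=lambda n,a,b,c,d:cv2.resize(viewer.grab_frame(n)[a:b,c:d],(400,400),interpolation=cv2.INTER_CUBIC)
cv2.imwrite("pics/s3.png",np.hstack([f("scene",140,300,160,320),f("top",120,280,180,340)]))
E
```

```text
t: 5.15
ee_pos: [0.5709, 0.0808, 0.1545]
tcp_rot: [0.996, -0.085, 0.0, 0.0]
contact_force: [-4.2, -0.3, 10.5]
grip_width: -0.001
t: 5.4
ee_pos: [0.5709, 0.0808, 0.1544]
tcp_rot: [0.996, -0.085, -0.0, 0.0]
contact_force: [-8.0, -0.5, 19.0]
grip_width: -0.005
```

View pics/s3.png

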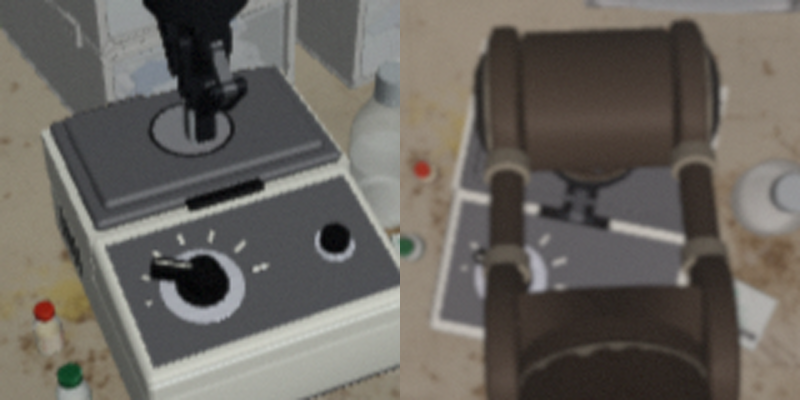

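The lid is flat shut: hard stop at 19 N with the TCP at z = 0.1544, against 0.1545 predicted. The wing still points at mark 2. Lift, then work out the dial approach.

```bash
python3 -m crank '[[0,0,-0.5,0,0,0,1],[0,0,-3,0,0,0,1],[0,0,-3,0,0,0,1],[0,0,-1,0,0,0,1],[0,0,0,0,0,0,1]]' >/dev/null
cat > dial.py <<'E'
# dial.py wingangle(deg, 0=mark1) gap(mm) r(mm) tipheight(mm): closed fingers on the ccw side of the wing, tool x along the wing
import sys
from go import *
th,gap,rr,hh=map(float,sys.argv[1:]); a=np.radians(90-th)
w=np.array([np.cos(a),np.sin(a),0]); p=np.array([-np.sin(a),np.cos(a),0])
pos=DIAL+Rp.apply((rr*w+(16.5+gap)*p+[0,0,hh+19])/1e3)
x=Rp.apply(w); z=-Rp.apply([0,0,1]); print("target",pos.round(4))
delta(pos,R.from_matrix(np.c_[x,np.cross(z,x),z]))
E
python3 dial.py 30 6 27 60
```

```text
target [0.4535 0.1799 0.1818]
t 5.9167 tcp [0.5733 0.081  0.2291] tool axes x [ 0.985 -0.17   0.008] z [ 0.008  0.    -1.   ] F [ 1.11 -0.52 -0.37]
shift cm [-13.53  -7.7    4.64] turn [-0.089  0.15  -1.046]
```

```bash
python3 -m crank '[[-3.38,-1.92,0,0,0,0,1],[-3.38,-1.92,0,0,0,0,1],[-3.38,-1.92,0,0,0,0,1],[-3.38,-1.92,0,0,0,0,1],[0,0,0,-0.01,0.0167,-0.116,1],[0,0,0,-0.01,0.0167,-0.116,1],[0,0,0,-0.01,0.0167,-0.116,1],[0,0,0,-0.01,0.0167,-0.116,1]]' >/dev/null
python3 -m crank '[[0,0,0,-0.01,0.0167,-0.116,1],[0,0,0,-0.01,0.0167,-0.116,1],[0,0,0,-0.01,0.0167,-0.116,1],[0,0,0,-0.01,0.0167,-0.116,1],[0,0,0,-0.01,0.0167,-0.116,1],[0,0,0,0,0,0,1]]' >/dev/null
python3 dial.py 30 6 27 60
```

```text
target [0.4535 0.1799 0.1818]
t 7.0833 tcp [0.4485 0.179  0.2229] tool axes x [0.633 0.771 0.078] z [ 0.16  -0.032 -0.987] F [-0.81 -0.53 -0.11]
shift cm [ 0.07 -0.27  4.14] turn [-0.007  0.009  0.001]
```

```bash
python3 -m crank '[[0.07,-0.27,1.5,-0.007,0.009,0,1],[0,0,2.5,0,0,0,1],[0,0,2.3,0,0,0,1],[0,0,0,0,0,0,1]]' >/dev/null
python3 dial.py 30 6 27 11
python3 - <<'E'
import cv2,numpy as np
from cell import viewer
cv2.imwrite("pics/s4.png",cv2.resize(viewer.grab_frame("scene")[160:310,170:345],(700,600),interpolation=cv2.INTER_CUBIC))
E
```

```text
target [0.4619 0.1785 0.1335]
t 7.4167 tcp [0.4558 0.1784 0.1574] tool axes x [0.636 0.768 0.081] z [ 0.164 -0.032 -0.986] F [-1.9  -1.06 -1.75]
shift cm [0.21 0.1  2.45] turn [-0.004  0.007 -0.004]
```

View pics/s4.png

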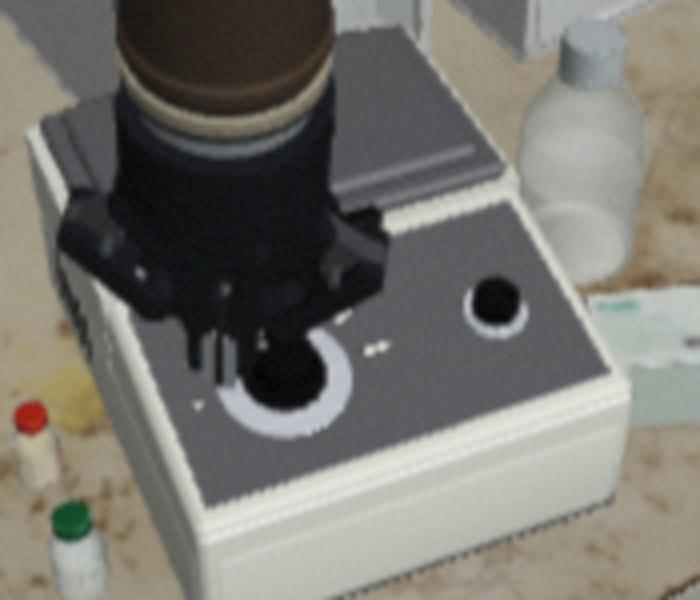

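The fingertips are at (215,370), on the counter-clockwise side of the wing, as planned. Descend beside it.

```bash
python3 -m crank '[[0.2,0.1,0.8,0,0,0,1],[0,0,0.8,0,0,0,1],[0,0,0.7,0,0,0,1],[0,0,0,0,0,0,1]]'; python3 dial.py 30 6 27 11;python3 -m crank '[[0,0.2,0,0,0,0,1],[0,0.2,0,0,0,0,1],[0,0,0,0,0,0,1]]'; python3 dial.py 30 0 27 11
```

```text
t: 7.8
ee_pos: [0.4653, 0.18, 0.1397]
tcp_rot: [0.902, 0.422, 0.073, 0.05]
contact_force: [0.4, -0.5, -0.5]
grip_width: -0.002
target [0.4619 0.1785 0.1335]
t 7.8 tcp [0.4653 0.18   0.1397] tool axes x [0.633 0.769 0.089] z [ 0.173 -0.029 -0.984] F [ 0.43 -0.47 -0.51]
shift cm [-0.38 -0.26  0.55] turn [ 0.001 -0.001 -0.002]
t: 8.05
ee_pos: [0.4684, 0.1779, 0.1413]
tcp_rot: [0.902, 0.422, 0.073, 0.049]
contact_force: [-1.3, 2.4, -1.5]
grip_width: 0.001
target [0.4664 0.1747 0.1344]
t 8.05 tcp [0.4684 0.1779 0.1413] tool axes x [0.633 0.769 0.09 ] z [ 0.174 -0.028 -0.984] F [-1.25  2.4  -1.49]
shift cm [-0.43 -0.04  0.65] turn [ 0.001 -0.003 -0.003]
```

```bash
python3 -m crank '[[-0.4,-0.15,0.3,0,0,0,1],[0,0,0.3,0,0,0,1],[0,0,0,0,0,0,1],[0,0,0,0,0,0,1]]'; python3 dial.py 30 0 27 11
```

```text
t: 8.38
ee_pos: [0.4662, 0.1751, 0.1347]
tcp_rot: [0.902, 0.422, 0.073, 0.05]
contact_force: [-0.9, -0.4, -0.4]
grip_width: 0.002
target [0.4664 0.1747 0.1344]
t 8.3833 tcp [0.4662 0.1751 0.1347] tool axes x [0.632 0.77  0.09 ] z [ 0.175 -0.029 -0.984] F [-0.91 -0.44 -0.4 ]
shift cm [-0.01  0.04  0.03] turn [ 0.003 -0.003 -0.001]
```

```bash
python3 -m crank '[[0.151,0.278,0,0,0,0.1,1],[0.151,0.278,0,0,0,0.1,1],[0.151,0.278,0,0,0,0.1,1],[0.151,0.278,0,0,0,0.1,1],[0.151,0.278,0,0,0,0.1,1]]';python3 -m crank '[[0.151,0.278,0,0,0,0.1,1],[0.151,0.278,0,0,0,0.1,1],[0.151,0.278,0,0,0,0.1,1],[0.151,0.278,0,0,0,0.1,1],[0.151,0.278,0,0,0,0.1,1],[0,0,0,0,0,0,1]]'; python3 dial.py 87.3 0 27 11
```

```text
t: 8.8
ee_pos: [0.4808, 0.1693, 0.1377]
tcp_rot: [0.979, 0.184, 0.084, 0.03]
contact_force: [-0.2, 0.7, 0.0]
grip_width: 0.004
t: 9.3
ee_pos: [0.4905, 0.1569, 0.1398]
tcp_rot: [0.994, -0.063, 0.089, 0.009]
contact_force: [0.3, 0.3, -0.1]
grip_width: -0.001
target [0.4903 0.1565 0.1391]
t 9.3 tcp [0.4905 0.1569 0.1398] tool axes x [ 0.976 -0.123  0.178] z [ 0.175 -0.029 -0.984] F [ 0.26  0.34 -0.11]
shift cm [-0.02  0.04  0.07] turn [-0.001 -0.004 -0.004]
```

```bash
python3 -m crank '[[0.151,0.278,0.05,0,0,0.1,1],[0.151,0.278,0,0,0,0.1,1],[0.151,0.278,0,0,0,0.1,1],[0.151,0.278,0,0,0,0.1,1],[0.151,0.278,0,0,0,0.1,1],[0.151,0.278,0,0,0,0.1,1],[0.151,0.278,0,0,0,0.1,1],[0.151,0.278,0,0,0,0.1,1],[0.151,0.278,0,0,0,0.1,1],[0,0,0,0,0,0,1]]'; python3 dial.py 139 0 27 11
python3 - <<'E'
import cv2,numpy as np
from cell import viewer
f=lambda n,a,b,c,d:cv2.resize(viewer.grab_frame(n)[a:b,c:d],(400,400),interpolation=cv2.INTER_CUBIC)
cv2.imwrite("pics/s5.png",np.hstack([f("scene",205,305,190,290),f("top",190,290,180,280)]))
E
```

```text
t: 10.13
ee_pos: [0.4891, 0.1293, 0.1397]
tcp_rot: [0.868, -0.488, 0.084, -0.03]
contact_force: [-0.3, 0.5, -0.8]
grip_width: 0.001
target [0.4895 0.1289 0.1398]
t 10.1333 tcp [0.4891 0.1293 0.1397] tool axes x [ 0.51  -0.852  0.116] z [ 0.175 -0.029 -0.984] F [-0.32  0.47 -0.83]
shift cm [ 0.05 -0.02 -0.  ] turn [-0.003 -0.002  0.001]
```

View pics/s5.png

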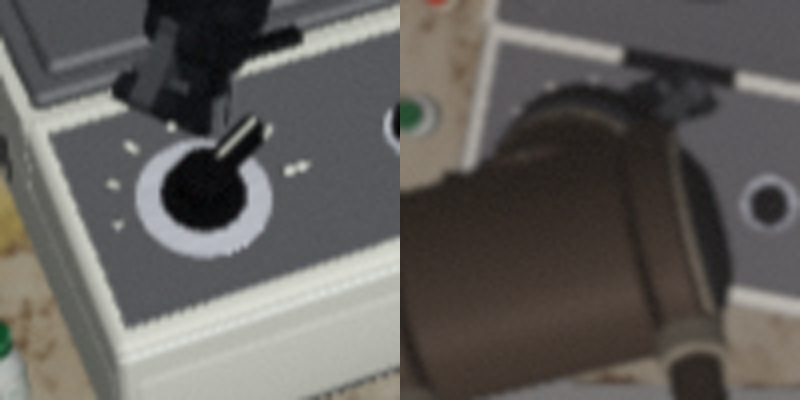

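The wing line runs from about (222,158) to (262,122) in the scene crop, close to mark 6 at (267,130). I'll compare this with predictions before backing off.

```bash
cat > pred.py <<'E'
from go import *
for th in(120,135,140,150,160,180):
    a=np.radians(90-th); w=np.array([np.cos(a),np.sin(a),0])
    print(th,[((proj("scene",DIAL+Rp.apply(np.array([0,0,.0225])+w*q))[0]-[190,205]+.5)*4).round().tolist() for q in(.012,.036)])
E
python3 pred.py
```

```text
120 [[213.0, 146.0], [221.0, 101.0]]
135 [[220.0, 148.0], [242.0, 106.0]]
140 [[222.0, 149.0], [248.0, 109.0]]
150 [[227.0, 151.0], [260.0, 116.0]]
160 [[230.0, 154.0], [271.0, 124.0]]
180 [[235.0, 161.0], [287.0, 144.0]]
```

It agrees with 150° (mark 6). Back off slightly, lift clear and check the dial unobstructed.

```bash
python3 -m crank '[[0,-0.2,0,0,0,0,1],[0,0,-1.5,0,0,0,1],[0,0,-2,0,0,0,1],[0,0,-2,0,0,0,1],[0,0,-1,0,0,0,1],[0,0,0,0,0,0,1]]' >/dev/null
python3 - <<'E'
from go import *
import cv2
tip=DIAL+Rp.apply([0,-.1015,.009]); pos=tip+Rp.apply([0,0,.019+.02]); print("above button",pos.round(4))
x=Rp.apply([np.cos(np.radians(-60)),np.sin(np.radians(-60)),0]); z=-Rp.apply([0,0,1])
delta(pos,R.from_matrix(np.c_[x,np.cross(z,x),z]))
f=lambda n,a,b,c,d:cv2.resize(viewer.grab_frame(n)[a:b,c:d],(400,400),interpolation=cv2.INTER_CUBIC)
cv2.imwrite("pics/s6.png",np.hstack([f("scene",205,305,190,290),f("top",190,290,180,280)]))
E
```

```text
above button [0.4416 0.0439 0.1523]
t 10.7333 tcp [0.4815 0.1332 0.2068] tool axes x [ 0.511 -0.852  0.117] z [ 0.18  -0.027 -0.983] F [0.44 0.28 1.29]
shift cm [4.93 8.79 4.88] turn [-0.009 -0.002  0.194]
```

View pics/s6.png

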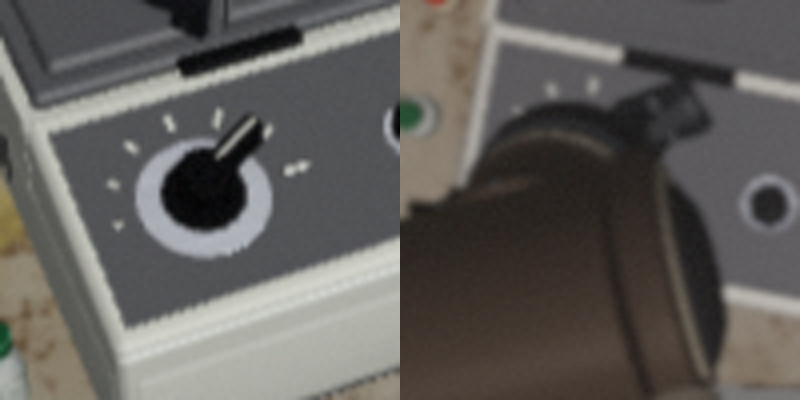

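The selector is in mark 6: the wing covers that mark at (267,130), and marks 1–5 and 7 are visible. The lid is shut. Next, the button.

```bash
python3 -m crank '[[1.64,2.93,0,0,0,0,1],[1.64,2.93,0,0,0,0,1],[1.64,2.93,0,0,0,0,1],[0,0,2.4,0,0,0,1],[0,0,2.4,0,0,0,1],[0,0,0,0,0,0,1],[0,0,0,0,0,0,1]]'
cat > btn.py <<'E'
import sys
from go import *
delta(DIAL+Rp.apply([0,-.1015,.009+.019+float(sys.argv[1])/1e3]))
E
python3 btn.py 0
```

```text
t: 11.42
ee_pos: [0.4368, 0.043, 0.1482]
tcp_rot: [0.869, -0.488, 0.081, -0.029]
contact_force: [0.9, -0.4, 0.5]
grip_width: 0.002
t 11.4167 tcp [0.4368 0.043  0.1482] tool axes x [ 0.51  -0.853  0.112] z [ 0.168 -0.029 -0.985] F [ 0.91 -0.44  0.46]
shift cm [ 0.23 -0.51  1.68] turn None
```

```bash
python3 -m crank '[[0.23,-0.5,0.3,0,0,0,1],[0,0,0.5,0,0,0,1],[0,0,0.4,0,0,0,1],[0,0,0,0,0,0,1],[0,0,0,0,0,0,1]]'; python3 btn.py 0; python3 -m crank '[[0,0,0.3,0,0,0,1],[0,0,0.2,0,0,0,1],[0,0,0,0,0,0,1],[0,0,0,0,0,0,1]]'; python3 btn.py -5
```

```text
t: 11.83
ee_pos: [0.4464, 0.0439, 0.1396]
tcp_rot: [0.868, -0.488, 0.083, -0.03]
contact_force: [0.3, -0.4, 0.5]
grip_width: -0.001
t 11.8333 tcp [0.4464 0.0439 0.1396] tool axes x [ 0.51  -0.852  0.115] z [ 0.174 -0.028 -0.984] F [ 0.33 -0.41  0.54]
shift cm [-0.1   0.24  0.67] turn None
t: 12.17
ee_pos: [0.4476, 0.0436, 0.1349]
tcp_rot: [0.868, -0.488, 0.084, -0.031]
contact_force: [-0.0, 0.5, 1.4]
grip_width: 0.003
t 12.1667 tcp [0.4476 0.0436 0.1349] tool axes x [ 0.51  -0.853  0.115] z [ 0.175 -0.028 -0.984] F [-0.01  0.53  1.4 ]
shift cm [-0.13  0.26  0.69] turn None
```

```bash
python3 -m crank '[[-0.1,0.22,0,0,0,0,1],[0,0,0.2,0,0,0,1],[0,0,0.2,0,0,0,1],[0,0,0.1,0,0,0,1],[0,0,0,0,0,0,1]]'; python3 -m crank '[[0,0,0.1,0,0,0,1],[0,0,0.1,0,0,0,1],[0,0,0,0,0,0,1]]'; python3 btn.py -5
```

```text
t: 12.58
ee_pos: [0.4462, 0.043, 0.1302]
tcp_rot: [0.868, -0.488, 0.084, -0.03]
contact_force: [-3.4, 0.6, 9.1]
grip_width: 0.001
t: 12.83
ee_pos: [0.4464, 0.043, 0.1299]
tcp_rot: [0.868, -0.488, 0.083, -0.03]
contact_force: [-12.3, 0.2, 25.1]
grip_width: 0.001
t 12.8333 tcp [0.4464 0.043  0.1299] tool axes x [ 0.51  -0.853  0.115] z [ 0.173 -0.029 -0.984] F [-12.32   0.17  25.15]
shift cm [-0.06  0.06  0.21] turn None
```

Hard stop reached at 25 N, so the button is right down. Release and retract, then check everything.

```bash
python3 -m crank '[[0,0,-0.5,0,0,0,1],[0,0,-1.5,0,0,0,1],[0,0,-3.5,0,0,0,1],[0,0,-4,0,0,0,1],[0,0,-4,0,0,0,1],[0,0,-2,0,0,0,1],[0,0,0,0,0,0,1]]'; python3 go.py .28 -.3 .27 -70 10
```

```text
t: 13.42
ee_pos: [0.4217, 0.0476, 0.2855]
tcp_rot: [0.868, -0.488, 0.088, -0.033]
contact_force: [1.3, 0.2, 0.3]
grip_width: -0.002
t 13.4167 tcp [0.4217 0.0476 0.2855] tool axes x [ 0.509 -0.852  0.12 ] z [ 0.185 -0.028 -0.982] F [1.33 0.19 0.27]
shift cm [22.23 30.28 -0.11] turn [-0.013 -0.005  0.204]
```

```bash
python3 -m crank '[[2.2,3.0,0,0,0,0,1],[2.2,3.0,0,0,0,0,1],[2.2,3.0,0,0,0,0,1],[2.2,3.0,0,0,0,0,1],[2.2,3.0,0,0,0,0,1],[2.2,3.0,0,0,0,0,1],[2.2,3.0,0,0,0,0,1],[2.2,3.0,0,0,0,0,1],[2.2,3.0,0,0,0,0,1],[0,0,0,0,0,0,1],[0,0,0,0,0,0,1]]'
python3 - <<'E'
import cv2,numpy as np
from cell import viewer
f=lambda n,a,b,c,d:cv2.resize(viewer.grab_frame(n)[a:b,c:d],(400,400),interpolation=cv2.INTER_CUBIC)
cv2.imwrite("pics/s7.png",np.hstack([f("scene",155,315,170,330+20),f("top",130,280,180,340)]))
E
```

```text
t: 14.33
ee_pos: [0.2908, -0.2632, 0.2647]
tcp_rot: [0.867, -0.491, 0.082, -0.031]
contact_force: [-1.2, -0.6, -0.4]
grip_width: 0.0
```

View pics/s7.png

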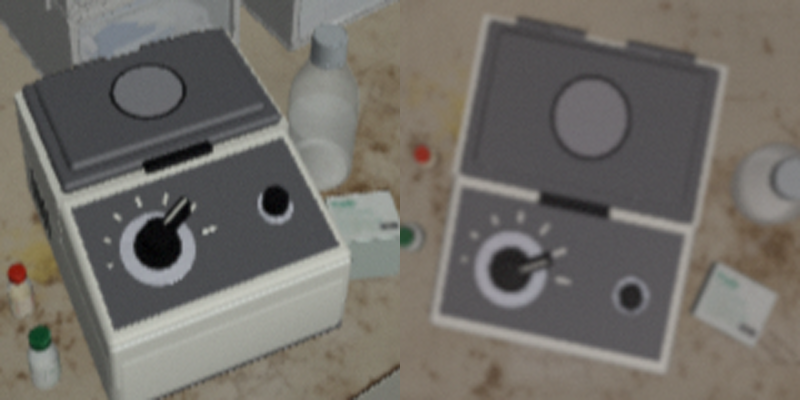

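The lid lies flat in both views. The wing points at mark 6 (top crop, (550,258) toward (560,252)), the button is up at (275,200) in the scene crop, and the bystanders haven't moved. The arm is clear, so I'm handing in.

```bash
python3 -c "
from cell import job_done
print(job_done())"
```

```text
the job is handed in; nothing more can be done
None
```

The job is done and handed in at about 14 s of the 54 s allowed; no verdict was reported. I used only the closed fingertips and gripped nothing.

- **Lid:** I pushed it down to a hard stop (19 N), with the TCP at z = 0.1544 m against 0.1545 m predicted for fully shut. It lies flat in both final views.
- **Selector:** I swept the wing clockwise from mark 2 to mark 6. With the finger backed off, it stays at mark 6 in both views.
- **Start button:** I pressed it only after the other two, to a hard stop (25 N), then released it. It looks up again in the last pictures. I judged "fully down" by force only: the stop came 2 mm higher than my estimate, which is about the calibration error.
- **Surroundings:** Both vials, the saline bottle and the carton look unmoved, judged by eye. The arm ended well clear, with force readings within the roughly 1 N of noise.

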